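# Shim the rocking slide warmer

### The arm

A 6-joint arm with a two-finger parallel gripper is mounted at the origin on a cart in front of the work surface, level with it; the furniture and walls round the work are solid. World frame = base frame: x ahead of the robot, y to its left, z up, the work surface at z = 0. Lengths are in mm, angles in rad, forces in N, time in s.
With the tool pointing down it reaches from about 275 to 1000 mm from the base axis. Payload 8.4 kg.
Tool frame: the origin (TCP) lies on the centre line of the jaws, within the pads' length; the fingertips stand 22 mm ahead of it and the grasp point (between the pads) lies 3 mm ahead of it; z points along the fingers, x is the direction in which the jaws open and shut, and the axes are right-handed (so a half turn about z gives the same grasp; the last joint's range is limited). The gripper opens to 85 mm and grips with 20 to 120 N. Pads are 22 mm wide; open, the fingers measure 114 mm over their backs; the gripper's body (76 mm by 85 mm) begins 54 mm behind the grasp point. The pads swing forward as they close: fully open they stand 13 mm farther back than shut.
Start: joints at [1.269, 0.353, 1.633, -0, 1.155, -0.002], TCP at [184.579, 597.125, 253.281] pointing down, gripper open.
Joint ranges: [-2.63, 2.63], [-0.92, 2.1], [0.06, 2.66], [-1.3, 4.44], [0, 2.69], [-3.02, 3.02]. Speed limits (rad/s): [2.22, 2.22, 2.79, 3.14, 3.14, 3.14].

### API

Orientations are given as [roll, pitch, yaw] about the fixed x, y, z axes, in that order (R = Rz(yaw) Ry(pitch) Rx(roll)).
In Python, from rig import status, viewer, job gives the robot as it stands.
- The arm moves only by the tool send_rows, never from a script. Its argument "plan" is a list of rows, each a list of 3 entries, a list of its own where there are three numbers: the shift along the tool's x, y, z in m, then the turn, a rotation vector about the tool's x, y, z in rad, then the opening, from -1 (shut) to 1 (fully open). In form: [[[x, y, z], [rx, ry, rz], jaw], ...]. A call has exactly 5 rows; each row is the pose to reach, as a shift and turn from the pose measured when the call began, along the tool's axes at that moment; what a row does not reach only later rows make up. A row lasts 1/12 s, in which the tool goes at most 41.7 mm and 7.16 degrees, less where a joint would pass 70% of its speed; a pose out of reach is approached as far as the arm can. A call with a gripper value outside its range is refused whole. The fingers move at their own pace and stop on an object; "squeeze" is the grip in N (left out, the last holds). Time passes only in rows, so rows that repeat a pose let the fingers close, or fill a call up. It gives the time, the measured TCP pose, the force and the opening at its end, in the units of the state.
- status.sense(): the state, without advancing time (a new reading comes with each control period).
- viewer.grab_frame(name): name is "scene" or "top" or "wrist"; returns the picture (400x640x3 uint8, red, green, blue); there is no depth.
- viewer.camera_params(name): a dict with "intrinsics" (3x3 intrinsics, pixels), "xyz" and "orientation" of the camera in the world. Camera axes: x right, y down, z forward; pixel columns grow to the right and rows downward; lengths in mm; the calibration is good to about 2 mm. A picture is of the moment at which its call begins: read the wrist's pose just before it. camera_params takes no time and is no camera call; for the wrist camera it gives the pose at the moment of the call.
- job.sign_off(): hands the job in, once; it reports no verdict.
Trained networks look in the newest picture that a camera, given by its name, has taken for a name from the list of things; names that differ only in an ending like _2 or _b are one class to them, and where a whole thing is asked for, a point or a joint stands for the part that bears it (a point fixed in the world has none). Each returns a list of dicts, best first, with "p" (0 to 1); they miss things now and then, are a little off and sometimes report something else, mostly with a low value. They report only what shows in the picture. A call takes as long as a camera call. They do not tell look-alikes from the thing itself.
- viewer.cut_out(label, camera): "mask" (400x640 bool, what is visible of it) and "extent" ([left, top, width, height] in pixels, round what is visible of it).
The state is a dict: "clock": time; "qpos": joint angles; "qvel": joint speeds; "joint_efforts": joint torques, N m; "eef_pos": TCP position; "tcp_rot": TCP orientation; "contact_force": force on the tool from outside, world axes, zero at the start; "wrist_torque": the same for the moment, N m; "opening": opening from 0.0 (shut) to 1.0 (fully open).
Only numpy, scipy, OpenCV 4.12 (cv2) and the standard library are available. Lean on these libraries where they do the work, as an engineer would, in place of code of your own. Each camera call takes 0.05 s, during which the arm holds its last target.

### The job

The slide warmer on the bench rocks because the rubber foot under its near right corner has worn short and hangs in the air, so the water under the drying sections runs to one side. Push the wedge shim along the bench, thin edge first, under that worn foot until it is snug and the warmer no longer rocks, but not so far that it jacks the warmer out of level; then press down firmly with the fingertips on the warmer's top at that corner, to prove that it stays put, and let go. Nothing is to be picked up: the shim stays flat on the bench, the warmer stays where it stands and the other things are left alone.

Things in the scene. Friction and masses are not known exactly. Their poses are not given: they have to be found in the camera images.
- warmer: slide warmer: white casing 170 (own x) x 230 (own y) mm, underside 14 and top 60 mm above the bench, dark hot plate with glass slides on it, control panel on its -x side; about 2.2 kg. Origin: at bench level under its middle; x away from the robot, y left, z up. Four domed rubber feet 23 mm wide at x +-65, y +-95 mm; it stands level on three 14 mm high ones, the near right one is worn
- worn_foot (a point): lowest point, in the middle, of the worn foot (x -65, y -95 mm on the warmer, 20 mm in from both casing sides); it hangs 3.5 to 6.5 mm above the bench, a different gap each time. Axes as the warmer's
- test_corner (a point): point on the warmer's flat top right above the worn foot, about 60 mm above the bench: press down here, 5 to 10 N. Without the shim, 3 to 4 N here tips the warmer until the worn foot meets the bench
- shim: dark hard wedge, 46 mm wide (own x), 90 long (own y), on the bench right of the warmer: 2 mm thick at the thin edge (+y), top rising evenly over 84 mm to 14 mm, then level to the upright heel face (-y); 60 g, balanced 10 mm heelward of its origin, the middle of its underside. It goes in along the warmer's +y. It slides with under 1 N; wedging raises this by 3 to 6 N; beyond that it jacks the corner up 1 mm per 7 mm
- shim_tip (a point): middle of the thin edge of the shim, on the bench; axes as the shim's
- shim_heel (a point): middle of the heel face, the face to push on, 7 mm above the bench; axes as the shim's
- marker: marker pen 135 mm long (own y), 17 mm thick, in front of the warmer; leave alone. Origin: middle of its underside
- moulds: stack of small steel base moulds 30 x 39 x 22 mm, far right of the warmer; leave alone. Origin: middle of its underside
- cassette: small pink tissue cassette with a wax block on it, 40 x 28 x 11 mm, right of and behind the warmer; leave alone. Origin: middle of its underside
There are look-alikes about, which are no part of the job. Leave any green look-alike of the shim alone.

How it is judged:
By the outcome, as a careful person would: the job done as asked, in the order asked, and still so for the second after the job is handed in, with the robot touching nothing.
It also fails if it takes over 72 s, if anything falls off the work surface, if the arm or the gripper's body presses on something with over 40 N, if the wrist force passes 120 N, or if a joint passes its speed limit or range.

## Working session

There is one attempt and no reset: what is moved stays moved. The work goes in short steps, Python scripts to look and compute and a tool call to move; the robot and the scene stay as the last step left them, time stands still between calls to the robot, and variables do not carry over. Pictures are saved under pics/ and viewed, and the job is handed in when it is done.

Besides the shell and the picture viewer there is one more tool, called after "Request:" as name(argument=value, ...), one argument or row to a line, values as JSON. send_rows: Moves the arm, as the interface text tells. Its arguments: {"type":"object","properties":{"plan":{"type":"array"},"squeeze":{"type":"number"}},"required":["plan"]}

```bash
mkdir -p pics; ls
python3 - <<'E'
from rig import status, viewer, job
import cv2
s=status.sense(); print({k:(v if not hasattr(v,'round') else v) for k,v in s.items()})
for n in("scene","top"):
    im=viewer.grab_frame(n); cv2.imwrite(f"pics/{n}0.png",im[:,:,::-1]); p=viewer.camera_params(n); print(n,p)
E
```

```text
pics
{'clock': 0.0, 'qpos': array([ 1.26860427e+00,  3.53649096e-01,  1.63411341e+00, -4.31611556e-05,
        1.15521801e+00, -2.38327556e-03]), 'qvel': array([ 0.00028136,  0.00084837, -0.00100484,  0.0008073 ,  0.00243522,
       -0.00071794]), 'joint_efforts': array([-2.04978896e-03, -6.05238390e+01, -3.42066658e+01, -1.93101587e-04,
        9.30500304e-03,  7.08375055e-06]), 'eef_pos': array([184.45724514, 596.70031851, 252.569943  ]), 'tcp_rot': array([3.14155650e+00, 1.38795254e-03, 1.27100497e+00]), 'contact_force': array([0.98925174, 0.6711166 , 0.04869178]), 'wrist_torque': array([ 0.00383525,  0.02059085, -0.00947172]), 'opening': 0.9996628589275695}
scene {'intrinsics': array([[415.63545447,   0.        , 322.18756363],
       [  0.        , 415.63545447, 200.57999726],
       [  0.        ,   0.        ,   1.        ]]), 'xyz': array([442.79938061, 464.17553278, 923.67070393]), 'orientation': array([-2.62920006, -0.00532027, -2.84441262])}
top {'intrinsics': array([[463.90224603,   0.        , 316.88900156],
       [  0.        , 463.90224603, 195.79588357],
       [  0.        ,   0.        ,   1.        ]]), 'xyz': array([ 421.69457768,   23.32489984, 1453.75486166]), 'orientation': array([-3.02223198, -0.01434145, -1.58219114])}
```

View pics/scene0.png

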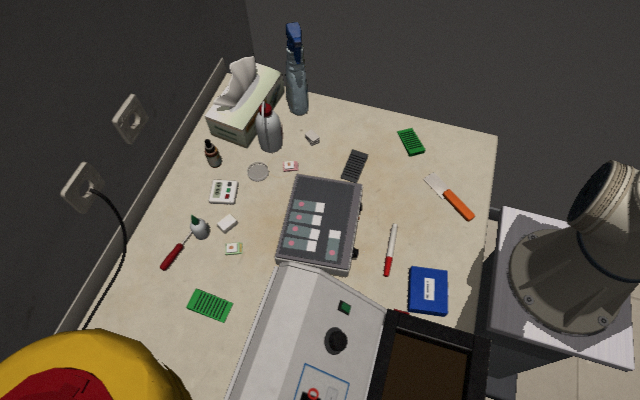

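View pics/top0.png

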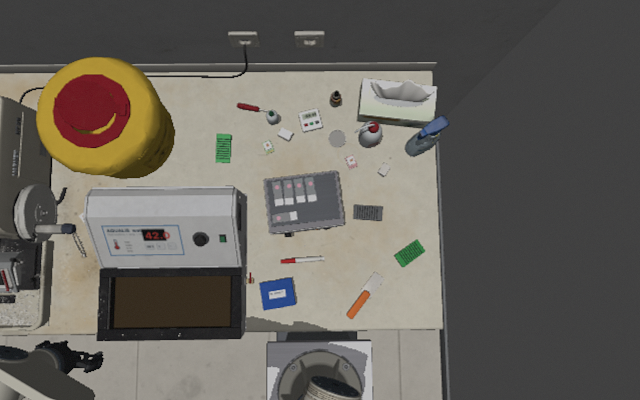

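The top view shows the warmer at about (304,202), a dark wedge right of it at (368,213), and green look-alikes at (409,253) and (224,148). The dark one fits the description: it is dark and sits right of the near right corner. I'll measure it and confirm in an enlarged crop.

```bash
cat > h.py <<'E'
from rig import status, viewer, job
import cv2, numpy as np
from scipy.spatial.transform import Rotation as R
def ray(cam,uv,z,p=None):
    p=p or viewer.camera_params(cam)
    K=np.array(p['intrinsics']);Rc=R.from_euler('xyz',p['orientation']).as_matrix()
    uv=np.atleast_2d(np.array(uv,float))
    d=(Rc@np.linalg.inv(K)@np.c_[uv,np.ones(len(uv))].T).T
    o=np.array(p['xyz']); t=(z-o[2])/d[:,2]
    return o+d*t[:,None]
def proj(cam,X,p=None):
    p=p or viewer.camera_params(cam)
    K=np.array(p['intrinsics']);Rc=R.from_euler('xyz',p['orientation']).as_matrix()
    c=(np.atleast_2d(X)-p['xyz'])@Rc; q=c@K.T
    return q[:,:2]/q[:,2:]
E
python3 - <<'E'
from h import *
for cam in("top","scene"):
    im=viewer.grab_frame(cam)
    for l in("warmer","shim","marker","moulds","cassette"):
        for r in viewer.cut_out(l,cam)[:4]:
            m=r['mask']; ys,xs=np.nonzero(m)
            c,(w,h),a=cv2.minAreaRect(np.c_[xs,ys].astype(np.float32))
            box=cv2.boxPoints((c,(w,h),a))
            z={'warmer':60,'shim':6}.get(l,10)
            print(cam,l,round(r['p'],2),r['extent'],len(xs),np.round(c,1),w,h,a,np.round(ray(cam,box,z)[:,:2]).tolist())
im=viewer.grab_frame("top")
cv2.imwrite("pics/topc.png",cv2.resize(im[150:280,250:430,::-1],None,fx=4.4,fy=4.4,interpolation=cv2.INTER_CUBIC))
im=viewer.grab_frame("scene")
cv2.imwrite("pics/scc.png",cv2.resize(im[130:290,260:420,::-1],None,fx=3.7,fy=3.7,interpolation=cv2.INTER_CUBIC))
E
```

```text
top warmer 0.97 [261.6, 169.9, 80.6, 64.4] 4257 [302.9 203.6] 60.42375564575195 76.01181030273438 82.303955078125 [[642.0, 170.0], [672.0, -59.0], [489.0, -81.0], [461.0, 145.0]]
top shim 0.9 [393.5, 240.4, 28.7, 27.1] 456 [409.  252.7] 16.641006469726562 28.56705665588379 56.3099365234375 [[412.0, -232.0], [460.0, -308.0], [417.0, -335.0], [369.0, -259.0]]
top shim 0.88 [353.2, 202.6, 28.5, 18.0] 410 [368.  212.5] 15.0 28.0 90.0 [[565.0, -116.0], [564.0, -204.0], [517.0, -202.0], [518.0, -115.0]]
top shim 0.63 [215.5, 133.2, 15.2, 30.2] 425 [222.7 147.6] 14.865964889526367 28.622529983520508 3.1798300743103027 [[708.0, 323.0], [800.0, 319.0], [797.0, 272.0], [704.0, 276.0]]
top marker 0.72 [351.4, 204.5, 30.5, 18.8] 440 [367.  212.6] 28.881147384643555 15.781707763671875 3.5763344764709473 [[519.0, -108.0], [568.0, -112.0], [562.0, -203.0], [512.0, -198.0]]
top marker 0.53 [280.5, 254.4, 42.3, 6.0] 182 [301.6 259.2] 4.755183219909668 41.262718200683594 85.60128784179688 [[401.0, 114.0], [410.0, -13.0], [395.0, -14.0], [387.0, 113.0]]
top moulds 0.43 [378.5, 162.9, 13.1, 11.8] 105 [3
[... 997 characters left out ...]
 [519.0, -105.0]]
scene shim 0.89 [186.9, 288.6, 43.6, 32.5] 924 [209.4 305. ] 42.7178840637207 22.982221603393555 19.98310661315918 [[798.0, 320.0], [803.0, 270.0], [703.0, 274.0], [700.0, 323.0]]
scene marker 0.91 [387.7, 227.0, 10.4, 50.4] 293 [390.4 249.9] 7.066562652587891 52.94874572753906 10.17551040649414 [[400.0, 119.0], [408.0, -18.0], [391.0, -20.0], [384.0, 117.0]]
scene moulds 0.57 [308.4, 133.4, 13.5, 10.7] 135 [311.8 137.2] 14.142135620117188 10.60660171508789 45.0 [[699.0, -209.0], [688.0, -240.0], [651.0, -215.0], [662.0, -184.0]]
scene cassette 0.68 [280.0, 160.3, 19.4, 15.7] 170 [290.  165.5] 11.0 16.0 90.0 [[727.0, -116.0], [687.0, -128.0], [675.0, -95.0], [716.0, -83.0]]
```

View pics/topc.png

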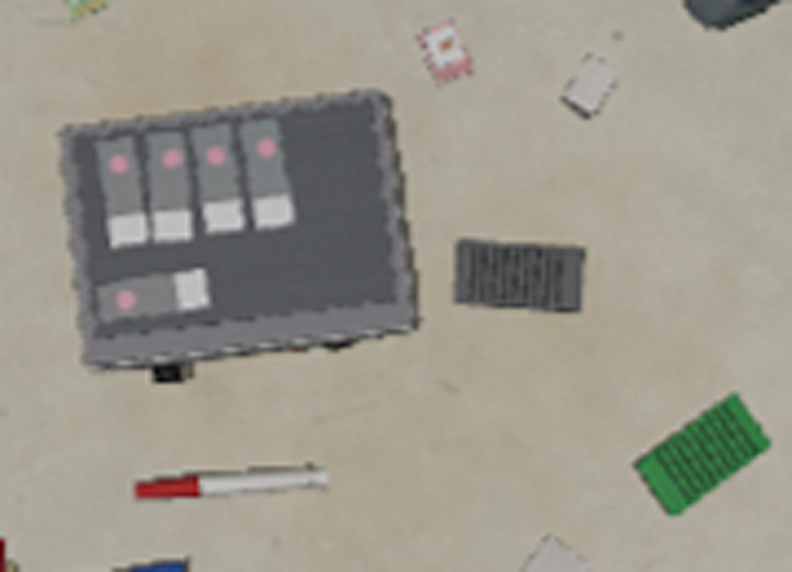

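View pics/scc.png

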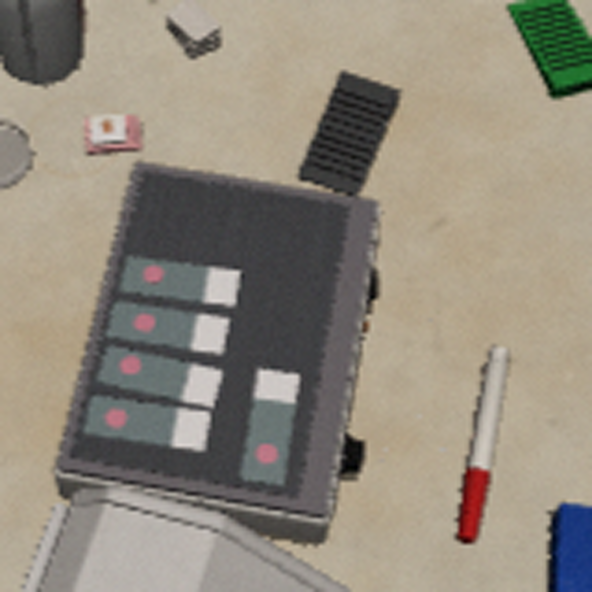

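The enlarged crop confirms it: the dark ribbed wedge at top (368,213) is the shim, with its heel (smooth level part) at the right end and its tip pointing at the warmer. The green ones stay out of it. The warmer is turned about 7.5°, so the shim has to be lined up first. I'll bring the arm over for a wrist view.

```bash
cat >> h.py <<'E'
def go(pos,rpy=None,yaw=None):
    s=status.sense(); R0=R.from_euler('xyz',s['tcp_rot']); 
    Rt=R.from_euler('xyz',[np.pi,0,yaw]) if yaw is not None else R0
    d=R0.inv().apply(np.array(pos)-s['eef_pos'])/1000; rv=(R0.inv()*Rt).as_rotvec()
    print('shift',d.round(4),'len',np.linalg.norm(d).round(3),'rows',np.linalg.norm(d)/.0417,'rot',rv.round(4),'rows',np.linalg.norm(rv)/.125)
def st():
    s=status.sense()
    print('t',round(s['clock'],2),'pos',s['eef_pos'].round(2),'rpy',s['tcp_rot'].round(4),'F',s['contact_force'].round(2),'M',s['wrist_torque'].round(3),'op',round(s['opening'],3))
E
python3 - <<'E'
from h import *
go([500,-150,340],yaw=0.13)
E
```

```text
shift [-0.6207  0.522  -0.0867] len 0.816 rows 19.55937378319746 rot [-0.000e+00 -1.000e-04  1.141e+00] rows 9.128071720393432
```

Request:
send_rows(
  plan=[
    [[0,0,-0.04],[0,0,0.1],1],
    [[-0.02,0.015,-0.08],[0,0,0.2],1],
    [[-0.05,0.04,-0.088],[0,0,0.3],1],
    [[-0.08,0.065,-0.088],[0,0,0.4],1],
    [[-0.11,0.09,-0.088],[0,0,0.5],1],
  ],
)

```text
clock: 1.22
eef_pos: [238.5, 464.4, 342.6]
tcp_rot: [-3.141, -0.002, 0.767]
contact_force: [1.1, 0.3, -0.0]
opening: 0.999
```

Run:
```python
from h import *
st();go([500,-150,340],yaw=0.13)
```

```text
t 1.22 pos [238.5  464.42 342.56] rpy [-3.141e+00 -2.400e-03  7.671e-01] F [ 1.06  0.27 -0.  ] M [0.027 0.03  0.025] op 0.999
shift [-0.2382  0.6238  0.0016] len 0.668 rows 16.01344859540916 rot [-0.0013 -0.0021  0.6371] rows 5.097079897127419
```

Request:
send_rows(
  plan=[
    [[-0.015,0.038,0],[0,0,0.12],1],
    [[-0.03,0.076,0],[0,0,0.24],1],
    [[-0.045,0.115,0],[0,0,0.36],1],
    [[-0.06,0.153,0],[0,0,0.48],1],
    [[-0.074,0.192,0],[0,0,0.6],1],
  ],
)

```text
clock: 1.63
eef_pos: [318.5, 273.0, 342.5]
tcp_rot: [-3.139, -0.002, 0.162]
contact_force: [1.5, 1.0, 0.7]
opening: 1.0
```

Run:
```python
from h import *
st();go([500,-150,340],yaw=0.13)
```

```text
t 1.63 pos [318.53 273.03 342.52] rpy [-3.1394e+00 -2.3000e-03  1.6180e-01] F [1.52 1.01 0.7 ] M [ 0.039 -0.074 -0.006] op 1.0
shift [0.1109 0.4467 0.0018] len 0.46 rows 11.038634683680945 rot [-0.0022 -0.0023  0.0318] rows 0.25568264109837374
```

Request:
send_rows(
  plan=[
    [[0.01,0.0405,0],[0,0,0.03],1],
    [[0.02,0.081,0],[0,0,0.03],1],
    [[0.03,0.121,0],[0,0,0.03],1],
    [[0.04,0.162,0],[0,0,0.03],1],
    [[0.05,0.202,0],[0,0,0.03],1],
  ],
)

```text
clock: 2.05
eef_pos: [400.1, 81.1, 342.7]
tcp_rot: [-3.139, -0.004, 0.132]
contact_force: [1.0, 0.8, -0.2]
opening: 1.003
```

Request:
send_rows(
  plan=[
    [[0.01,0.04,0],[0,0,0],1],
    [[0.02,0.08,0],[0,0,0],1],
    [[0.03,0.12,0],[0,0,0],1],
    [[0.04,0.16,0],[0,0,0],1],
    [[0.05,0.2,0],[0,0,0],1],
  ],
)

```text
clock: 2.47
eef_pos: [476.2, -113.0, 342.6]
tcp_rot: [-3.139, -0.004, 0.131]
contact_force: [0.9, 1.4, 0.2]
opening: 1.001
```

Run:
```python
from h import *
st();go([500,-150,340],yaw=0.13)
p=viewer.camera_params("wrist");print(p)
im=viewer.grab_frame("wrist");cv2.imwrite("pics/w1.png",im[:,:,::-1])
```

```text
t 2.47 pos [ 476.25 -112.97  342.64] rpy [-3.1393 -0.0044  0.1314] F [0.85 1.36 0.21] M [-0.027  0.003 -0.042] op 1.001
shift [0.0187 0.0398 0.0026] len 0.044 rows 1.0568755632766176 rot [-0.0023 -0.0044  0.0014] rows 0.04099508079223823
{'intrinsics': array([[279.52073932,   0.        , 320.88543925],
       [  0.        , 279.52073932, 200.67149521],
       [  0.        ,   0.        ,   1.        ]]), 'xyz': array([466.53503635, -42.4697814 , 462.69800922]), 'orientation': array([ 2.85964133, -0.00365231,  0.13262141])}
```

View pics/w1.png

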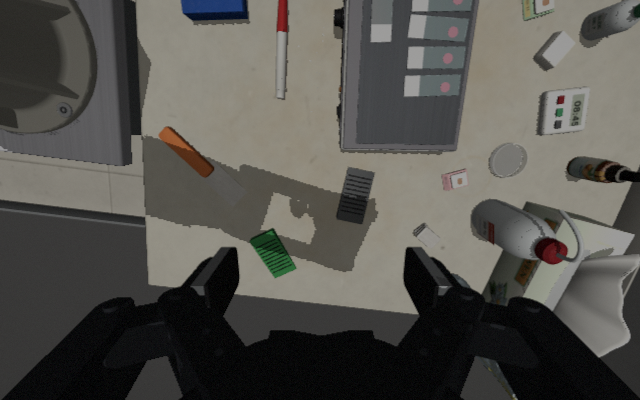

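The wrist view shows the shim at about (355,195), the warmer's near right corner at about (342,152) and the green look-alike at (273,252). I'll go lower for accuracy.

Run:
```python
from h import *
go([520,-200,190],yaw=0.13)
```

```text
shift [0.0294 0.0857 0.153 ] len 0.178 rows 4.26330713790477 rot [ 0.0022 -0.0055  0.0001] rows 0.047821209063146165
```

Request:
send_rows(
  plan=[
    [[0.006,0.018,0.033],[0,0,0],1],
    [[0.013,0.037,0.067],[0,0,0],1],
    [[0.02,0.056,0.1],[0.002,-0.005,0],1],
    [[0.028,0.078,0.136],[0.002,-0.005,0],1],
    [[0.0295,0.086,0.153],[0.002,-0.005,0],1],
  ],
)

```text
clock: 2.93
eef_pos: [519.8, -201.9, 186.3]
tcp_rot: [-3.141, 0.002, 0.129]
contact_force: [-0.8, -0.5, -0.0]
opening: 0.997
```

Run:
```python
from h import *
st()
p=viewer.camera_params("wrist");print(p['xyz'])
im=viewer.grab_frame("wrist");cv2.imwrite("pics/w2.png",im[:,:,::-1])
np.savez("w2.npz",im=im,K=p['intrinsics'],o=p['xyz'],r=p['orientation'])
for l in("shim","warmer"):
  for r in viewer.cut_out(l,"wrist")[:2]:
    print(l,r['p'],r['extent'])
```

```text
t 2.93 pos [ 519.84 -201.85  186.29] rpy [-3.141e+00  1.800e-03  1.294e-01] F [-0.82 -0.53 -0.04] M [ 0.042  0.003 -0.013] op 0.997
[ 510.98990889 -131.03511642  306.27546758]
shim 0.91 [187.6, 199.1, 71.5, 76.1]
shim 0.71 [316.0, 100.7, 61.9, 91.5]
warmer 0.92 [315.4, 1.1, 221.4, 64.8]
```

View pics/w2.png

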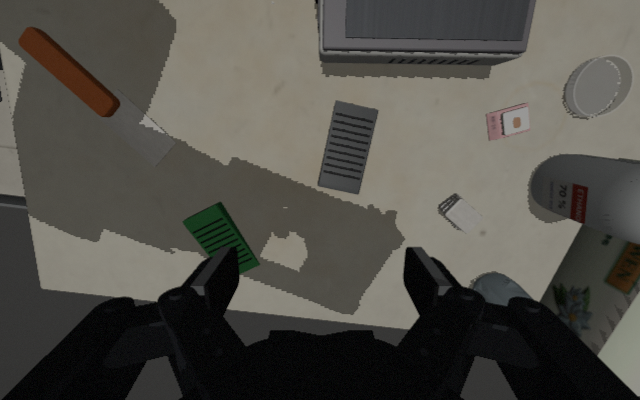

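Run:
```python
import numpy as np,cv2
im=np.load("w2.npz")["im"][:,:,::-1]
cv2.imwrite("pics/w2a.png",cv2.resize(im[90:200,290:400],None,fx=5.4,fy=5.4,interpolation=cv2.INTER_CUBIC))
cv2.imwrite("pics/w2b.png",cv2.resize(im[0:85,305:545],None,fx=3.3,fy=3.3,interpolation=cv2.INTER_CUBIC))
```

```text
(no output)
```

View pics/w2a.png

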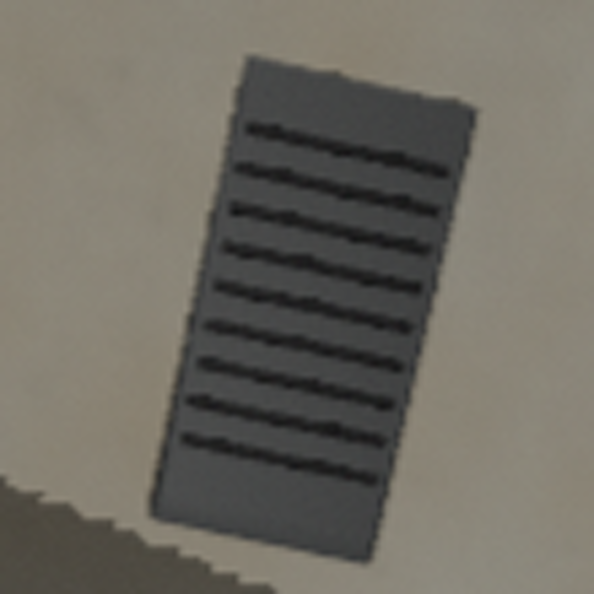

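View pics/w2b.png

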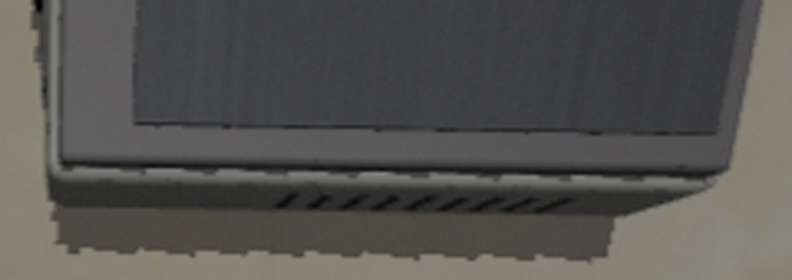

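Run:
```python
from h import *
d=np.load("w2.npz");p=dict(intrinsics=d['K'],xyz=d['o'],orientation=d['r'])
c=np.array([[248,57],[475,105],[370,562],[150,518]])/5.4+[290,90]-0.4
for zt,zh in((2,14),(14,2)):
    t=ray(0,c[:2],zt,p);h=ray(0,c[2:],zh,p)
    T=t.mean(0);H=h.mean(0);v=T-H
    print(zt,'tip',T.round(1),'heel',H.round(1),'len',np.linalg.norm(v[:2]).round(1),'w',np.linalg.norm(t[0]-t[1]).round(1),np.linalg.norm(h[0]-h[1]).round(1),'yaw y',np.degrees(np.arctan2(-v[0],v[1])).round(1))
# warmer right top edge
e=np.array([[52,168],[715,181]])/3.3+[305,0]-.3
print(e);E=ray(0,e,59,p);print(E.round(1),np.linalg.norm(E[0]-E[1]))
print('yaw',np.degrees(np.arctan2(E[1,1]-E[0,1],E[1,0]-E[0,0])))
```

```text
2 tip [ 544.9 -112.     2. ] heel [ 537.8 -200.9   14. ] len 89.2 w 44.5 44.9 yaw y -4.5
14 tip [ 543.5 -112.8   14. ] heel [ 538.9 -203.8    2. ] len 91.1 w 42.7 46.8 yaw y -2.9
[[320.45757576  50.60909091]
 [521.36666667  54.54848485]]
[[503.2 -79.1  59. ]
 [662.6 -61.2  59. ]] 160.4154933607245
yaw 6.436606489511469
```

Run:
```python
from h import *
from scipy.optimize import minimize
B=np.array([[sx*85,sy*115,z] for sx in(-1,1) for sy in(-1,1) for z in(14,60)],float)
d=np.load("w2.npz");P={'wrist':dict(intrinsics=d['K'],xyz=d['o'],orientation=d['r'])}
M={}
for cam in('top','wrist'):
    im=viewer.grab_frame(cam); M[cam]=viewer.cut_out('warmer',cam)[0]['mask']
    P.setdefault(cam,viewer.camera_params(cam))
def f(q,cams):
    a=q[2];Rz=np.array([[np.cos(a),-np.sin(a),0],[np.sin(a),np.cos(a),0],[0,0,1]])
    X=B@Rz.T+[q[0],q[1],0];L=0
    for c in cams:
        hull=cv2.convexHull((proj(c,X,P[c])*16).astype(np.float32).round().astype(np.int32))
        m=np.zeros((400,640),np.uint8);cv2.fillConvexPoly(m,hull,1,cv2.LINE_8,4)
        L+=(m.astype(bool)^M[c]).sum()
    return L
for cams in(['top'],['wrist'],['top','wrist']):
    r=minimize(f,[566,42,.12],args=(cams,),method='Nelder-Mead',options=dict(initial_simplex=[[566,42,.12],[574,42,.12],[566,50,.12],[566,42,.16]]))
    q=r.x;a=q[2];w=q[:2]+[np.cos(a)*-65+np.sin(a)*95,np.sin(a)*-65-np.cos(a)*95]
    print(cams,q[:2].round(1),np.degrees(a).round(2),r.fun,'worn',w.round(1))
```

```text
['top'] [571.7  44.2] 6.15 186.0 worn [517.2 -57.2]
['wrist'] [566.   40.8] 7.21 746.0 worn [513.4 -61.6]
['top', 'wrist'] [569.9  42. ] 6.65 1005.0 worn [516.4 -59.9]
```

Measured: worn foot at about (516,-58) and warmer yaw about 6.6°. The shim tip is at about (545,-112) and its heel at about (538,-201), with yaw about -4.5°; length 89 and width 45 mm both match. So the shim needs turning by about 11° and shifting by about 20 mm. I'll straddle it, close gently on its sides without lifting, and slide it flat into line.

Run:
```python
from h import *
st();go([539.5,-179,60],yaw=-0.07);go([539.5,-179,24],yaw=-.07)
```

```text
t 3.28 pos [ 520.87 -199.91  191.81] rpy [ 3.1402e+00 -3.0000e-03  1.3080e-01] F [-0.69  0.27  0.53] M [0.008 0.009 0.025] op 1.002
shift [ 0.0208 -0.0185  0.1319] len 0.135 rows 3.23158726237095 rot [ 0.0011 -0.0031  0.2008] rows 1.6062935607236069
shift [ 0.0207 -0.0185  0.1679] len 0.17 rows 4.079988939298932 rot [ 0.0011 -0.0031  0.2008] rows 1.6062935607236069
```

Request:
send_rows(
  plan=[
    [[0.01,-0.01,0.03],[0,0,0.1],0.7],
    [[0.021,-0.0185,0.065],[0.001,-0.003,0.2],0.7],
    [[0.021,-0.0185,0.1],[0.001,-0.003,0.2],0.7],
    [[0.021,-0.0185,0.13],[0.001,-0.003,0.2],0.7],
    [[0.021,-0.0185,0.135],[0.001,-0.003,0.2],0.7],
  ],
  squeeze=20,
)

```text
clock: 3.7
eef_pos: [537.8, -177.5, 54.0]
tcp_rot: [-3.141, 0.004, -0.068]
contact_force: [-2.2, 0.5, 0.0]
opening: 0.85
```

Run:
```python
from h import *
st();go([539.5,-179,24],yaw=-.07)
im=viewer.grab_frame("wrist");cv2.imwrite("pics/w3.png",im[:,:,::-1])
```

```text
t 3.7 pos [ 537.77 -177.45   54.04] rpy [-3.1405  0.0042 -0.068 ] F [-2.24  0.51  0.02] M [ 0.041 -0.036  0.002] op 0.85
shift [0.002  0.0015 0.03  ] len 0.03 rows 0.7225795391961873 rot [-0.0011  0.0042  0.002 ] rows 0.03816462733387799
```

View pics/w3.png

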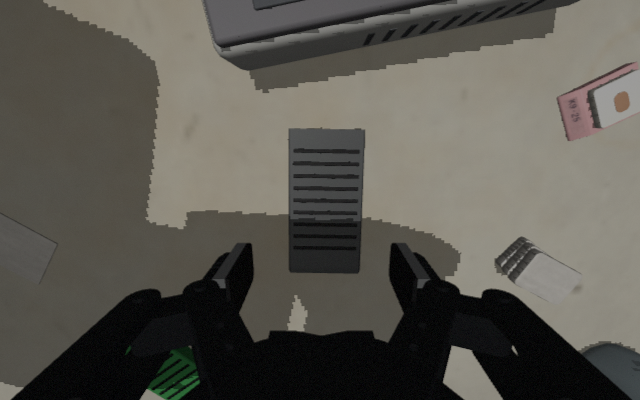

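The shim (289–365 px across, axis vertical in the image) sits between the jaws and square to them. I'll go down now.

Request:
send_rows(
  plan=[
    [[0.002,0.0015,0.012],[-0.001,0.004,0.002],0.7],
    [[0.002,0.0015,0.018],[-0.001,0.004,0.002],0.7],
    [[0.002,0.0015,0.023],[-0.001,0.004,0.002],0.7],
    [[0.002,0.0015,0.026],[-0.001,0.004,0.002],0.7],
    [[0.002,0.0015,0.028],[-0.001,0.004,0.002],0.7],
  ],
)

```text
clock: 4.17
eef_pos: [540.6, -179.6, 28.1]
tcp_rot: [3.141, -0.002, -0.07]
contact_force: [0.1, -0.5, 0.4]
opening: 0.846
```

Run:
```python
from h import *
st()
im=viewer.grab_frame("wrist");cv2.imwrite("pics/w4.png",im[:,:,::-1])
```

```text
t 4.17 pos [ 540.61 -179.64   28.1 ] rpy [ 3.1412e+00 -1.7000e-03 -7.0300e-02] F [ 0.09 -0.49  0.42] M [-0.003 -0.003  0.069] op 0.846
```

View pics/w4.png

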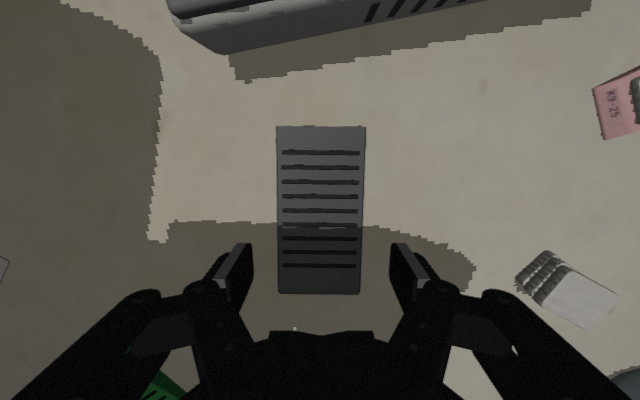

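Jaw value j gives opening (j+1)/2. I'll lower a little more and close gently on the sides.

Request:
send_rows(
  plan=[
    [[0,0,0.002],[0,0,0],0.4],
    [[0,0,0.003],[0,0,0],0.3],
    [[0,0,0.004],[0,0,0],0.2],
    [[0,0,0.004],[0,0,0],0],
    [[0,0,0.004],[0,0,0],0],
  ],
)

```text
clock: 4.63
eef_pos: [540.4, -179.6, 23.8]
tcp_rot: [3.141, -0.001, -0.07]
contact_force: [0.9, -0.1, 1.1]
opening: 0.533
```

Run:
```python
from h import *
st()
im=viewer.grab_frame("wrist");cv2.imwrite("pics/w5.png",im[:,:,::-1])
```

```text
t 4.63 pos [ 540.44 -179.63   23.81] rpy [ 3.1412e+00 -1.3000e-03 -7.0400e-02] F [ 0.88 -0.12  1.12] M [-0.007  0.017 -0.023] op 0.533
```

View pics/w5.png

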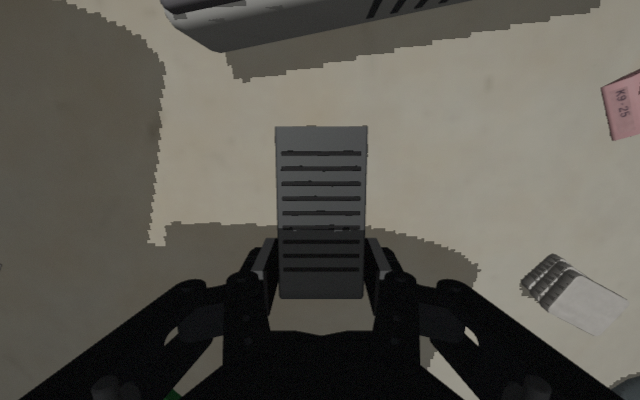

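Request:
send_rows(
  plan=[
    [[-0.002,-0.001,0],[0,0,-0.035],0],
    [[-0.005,-0.003,0],[0,0,-0.08],0],
    [[-0.008,-0.005,0],[0,0,-0.13],0],
    [[-0.011,-0.007,0],[0,0,-0.17],0],
    [[-0.012,-0.0076,0],[0,0,-0.185],0],
  ],
)

```text
clock: 5.1
eef_pos: [528.8, -171.0, 23.8]
tcp_rot: [3.141, -0.001, 0.117]
contact_force: [-0.6, -0.3, -0.8]
opening: 0.529
```

Request:
send_rows(
  plan=[
    [[0,0,0],[0,0,0],0.1],
    [[0,0,0],[0,0,0],0.2],
    [[0,0,0],[0,0,0],0.3],
    [[0,0,0],[0,0,0],0.4],
    [[0,0,0],[0,0,0],0.5],
  ],
)

```text
clock: 5.52
eef_pos: [528.9, -171.1, 23.8]
tcp_rot: [3.141, -0.001, 0.116]
contact_force: [1.1, 0.0, 0.8]
opening: 0.75
```

Run:
```python
from h import *
st()
p=viewer.camera_params("wrist")
im=viewer.grab_frame("wrist");cv2.imwrite("pics/w6.png",im[:,:,::-1])
np.savez("w6.npz",im=im,K=p['intrinsics'],o=p['xyz'],r=p['orientation'])
```

```text
t 5.52 pos [ 528.89 -171.09   23.8 ] rpy [ 3.141e+00 -1.300e-03  1.162e-01] F [1.12 0.02 0.81] M [-0.026 -0.01  -0.043] op 0.75
```

View pics/w6.png

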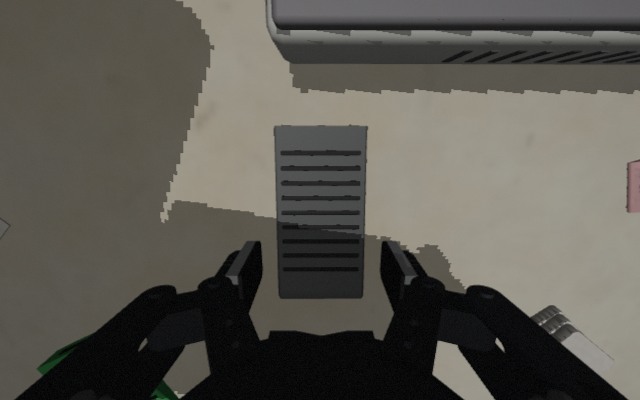

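Run:
```python
from h import *
d=np.load("w6.npz");p=dict(intrinsics=d['K'],xyz=d['o'],orientation=d['r'])
a=.116;ex=np.array([np.cos(a),np.sin(a)]);ey=np.array([-np.sin(a),np.cos(a)])
for n,uv,z in(("botcorner",(286,61),16),("botcorner_left",(288,61),14),("topcorner",(268,28),55),("tipL",(275,127),2),("tipR",(367,127),2),("heelL",(279,298),12),("heelR",(363,298),12)):
    X=ray(0,[uv],z,p)[0,:2]; print(n,X.round(1),'along ex',(X@ex).round(1),'ey',(X@ey).round(1))
f=np.array([516,-58]);print('foot',f@ex,f@ey)
```

```text
botcorner [503.6 -78.9] along ex 491.1 ey -136.6
botcorner_left [504.2 -78.5] along ex 491.7 ey -136.3
topcorner [503.1 -77.6] along ex 490.7 ey -135.3
tipL [ 498.8 -106.5] along ex 483.1 ey -163.5
tipR [ 543.6 -101.2] along ex 528.2 ey -163.5
heelL [ 508.9 -196.1] along ex 482.8 ey -253.7
heelR [ 554.5 -190.7] along ex 528.7 ey -253.6
foot 505.81932164189317 -117.33206660472214
```

The shim is now parallel to the warmer's edge and centred on the worn foot's line to within about 3 mm. Its tip is about 27 mm outside the casing. Next I back off behind the heel, narrow the jaws and push with both fingertips.

Request:
send_rows(
  plan=[
    [[0,0.01,0],[0,0,0],0.5],
    [[0,0.02,0],[0,0,0],0.5],
    [[0,0.035,0],[0,0,0],0.5],
    [[0,0.047,-0.01],[0,0,0],0.3],
    [[0,0.048,-0.02],[0,0,0],0],
  ],
)

```text
clock: 5.98
eef_pos: [534.8, -221.6, 43.9]
tcp_rot: [3.14, -0.001, 0.115]
contact_force: [0.3, -0.1, 0.0]
opening: 0.526
```

Request:
send_rows(
  plan=[
    [[0,0,0],[0,0,0],-0.6],
    [[0,0,0],[0,0,0],-0.6],
    [[0,0,0],[0,0,0],-0.6],
    [[0,0,0],[0,0,0],-0.6],
    [[0,0,0],[0,0,0],-0.6],
  ],
)

```text
clock: 6.4
eef_pos: [534.4, -221.1, 43.6]
tcp_rot: [3.141, -0.001, 0.115]
contact_force: [0.1, 0.6, -0.0]
opening: 0.2
```

Run:
```python
from h import *
st()
p=viewer.camera_params("wrist")
im=viewer.grab_frame("wrist");cv2.imwrite("pics/w7.png",im[:,:,::-1])
```

```text
t 6.4 pos [ 534.4  -221.09   43.56] rpy [ 3.1409e+00 -8.0000e-04  1.1510e-01] F [ 0.12  0.57 -0.02] M [ 0.039 -0.017 -0.008] op 0.2
```

View pics/w7.png

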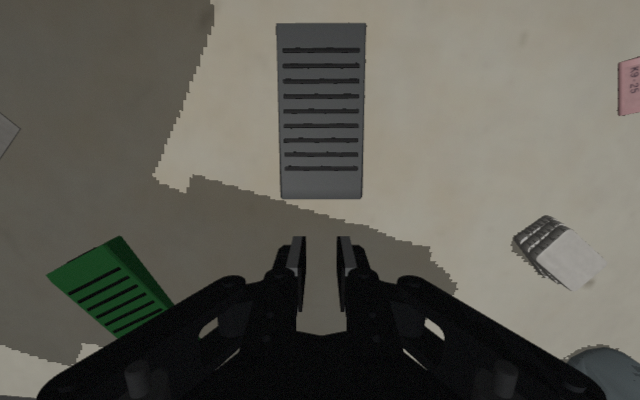

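The fingertips are now behind the heel (heel edge at row 198), jaws centred on it, with the green one clear to the left. I'll go down.

Request:
send_rows(
  plan=[
    [[0,0,0.006],[0,0,0],-0.6],
    [[0,0,0.011],[0,0,0],-0.6],
    [[0,0,0.014],[0,0,0],-0.6],
    [[0,0,0.016],[0,0,0],-0.6],
    [[0,0,0.0175],[0,0,0],-0.6],
  ],
)

```text
clock: 6.87
eef_pos: [534.2, -220.9, 25.4]
tcp_rot: [3.141, -0.0, 0.115]
contact_force: [-0.8, 0.3, -0.6]
opening: 0.199
```

Run:
```python
from h import *
st()
im=viewer.grab_frame("wrist");cv2.imwrite("pics/w8.png",im[150:350,220:420,::-1].repeat(3,0).repeat(3,1))
```

```text
t 6.87 pos [ 534.21 -220.95   25.44] rpy [ 3.1412e+00 -1.0000e-04  1.1520e-01] F [-0.8   0.35 -0.55] M [ 0.033 -0.047  0.036] op 0.199
```

View pics/w8.png

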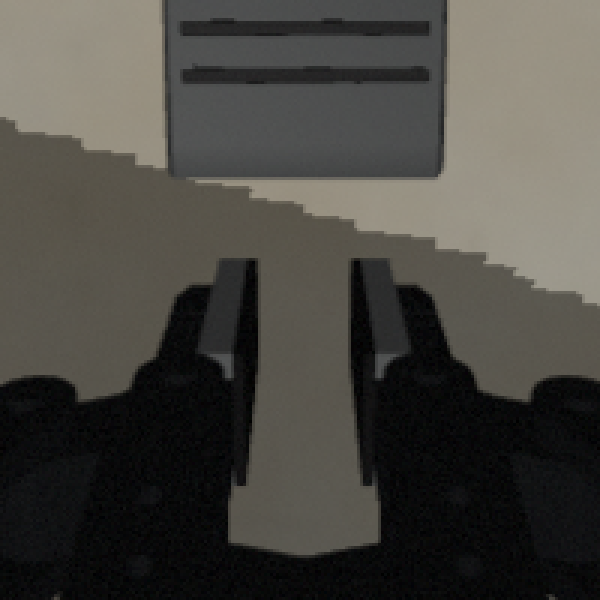

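Request:
send_rows(
  plan=[
    [[0,-0.005,0],[0,0,0],-0.6],
    [[0,-0.01,0],[0,0,0],-0.6],
    [[0,-0.015,0],[0,0,0],-0.6],
    [[0,-0.02,0],[0,0,0],-0.6],
    [[0,-0.025,0],[0,0,0],-0.6],
  ],
)

```text
clock: 7.33
eef_pos: [531.3, -195.5, 25.6]
tcp_rot: [3.141, -0.0, 0.115]
contact_force: [0.1, -0.1, 0.5]
opening: 0.197
```

Request:
send_rows(
  plan=[
    [[0,-0.005,0],[0,0,0],-0.6],
    [[0,-0.01,0],[0,0,0],-0.6],
    [[0,-0.015,0],[0,0,0],-0.6],
    [[0,-0.02,0],[0,0,0],-0.6],
    [[0,-0.025,0],[0,0,0],-0.6],
  ],
)

```text
clock: 7.75
eef_pos: [528.5, -170.2, 25.6]
tcp_rot: [3.141, -0.001, 0.116]
contact_force: [0.0, 0.2, 0.7]
opening: 0.195
```

```bash
cat >> h.py <<'E'
def avg(n=6,cam="top"):
    F=[];P=[];Q=[]
    for i in range(n):
        im=viewer.grab_frame(cam); s=status.sense();F.append(s['contact_force']);P.append(s['eef_pos'])
    F=np.array(F);P=np.mean(P,0);a=.115
    ey=np.array([-np.sin(a),np.cos(a),0])
    print('t',round(s['clock'],2),'pos',P.round(2),'ey',(P@ey).round(2),'F',F.mean(0).round(2),'sd',F.std(0).round(2),'Fey',(F.mean(0)@ey).round(2))
    return im
E
python3 - <<'E'
from h import *
im=avg(6,"wrist");cv2.imwrite("pics/w9.png",im[:,:,::-1])
E
```

```text
t 8.05 pos [ 528.35 -170.23   25.52] ey -229.73 F [0.16 0.2  0.03] sd [0.64 0.35 0.39] Fey 0.18
```

View pics/w9.png

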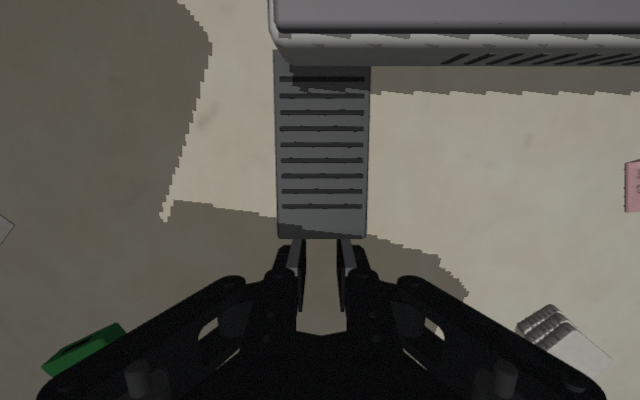

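The shim slides straight, with its tip now under the casing edge and the heel at row 238. I'll take smaller steps and average the force from here.

Request:
send_rows(
  plan=[
    [[0,-0.003,0],[0,0,0],-0.6],
    [[0,-0.006,0],[0,0,0],-0.6],
    [[0,-0.009,0],[0,0,0],-0.6],
    [[0,-0.012,0],[0,0,0],-0.6],
    [[0,-0.015,0],[0,0,0],-0.6],
  ],
)

```text
clock: 8.47
eef_pos: [526.7, -155.6, 25.5]
tcp_rot: [3.141, -0.0, 0.115]
contact_force: [-0.3, -1.0, 0.7]
opening: 0.202
```

Run:
```python
from h import *
im=avg(5,"top")
```

```text
t 8.72 pos [ 526.63 -155.46   25.49] ey -214.86 F [-0.05  0.27 -0.06] sd [0.34 0.47 0.22] Fey 0.27
```

Request:
send_rows(
  plan=[
    [[0,-0.001,0],[0,0,0],-0.6],
    [[0,-0.002,0],[0,0,0],-0.6],
    [[0,-0.003,0],[0,0,0],-0.6],
    [[0,-0.004,0],[0,0,0],-0.6],
    [[0,-0.005,0],[0,0,0],-0.6],
  ],
)

```text
clock: 9.13
eef_pos: [526.3, -150.9, 25.5]
tcp_rot: [3.141, -0.0, 0.116]
contact_force: [-0.4, -3.9, -0.0]
opening: 0.202
```

Run:
```python
from h import *
im=avg(5,"top")
```

```text
t 9.38 pos [ 526.22 -150.79   25.52] ey -210.18 F [ 0.31 -1.1  -0.67] sd [0.55 0.25 0.6 ] Fey -1.12
```

Request:
send_rows(
  plan=[
    [[0,-0.0004,0],[0,0,0],-0.6],
    [[0,-0.0008,0],[0,0,0],-0.6],
    [[0,-0.0012,0],[0,0,0],-0.6],
    [[0,-0.0016,0],[0,0,0],-0.6],
    [[0,-0.002,0],[0,0,0],-0.6],
  ],
)

```text
clock: 9.8
eef_pos: [526.2, -149.1, 25.6]
tcp_rot: [3.141, -0.001, 0.116]
contact_force: [0.4, -5.4, 0.6]
opening: 0.203
```

Run:
```python
from h import *
im=avg(5,"wrist");cv2.imwrite("pics/w10.png",im[:,:,::-1])
```

```text
t 10.05 pos [ 526.14 -149.     25.58] ey -208.39 F [ 0.75 -4.99 -0.35] sd [0.34 0.88 1.2 ] Fey -5.04
```

View pics/w10.png

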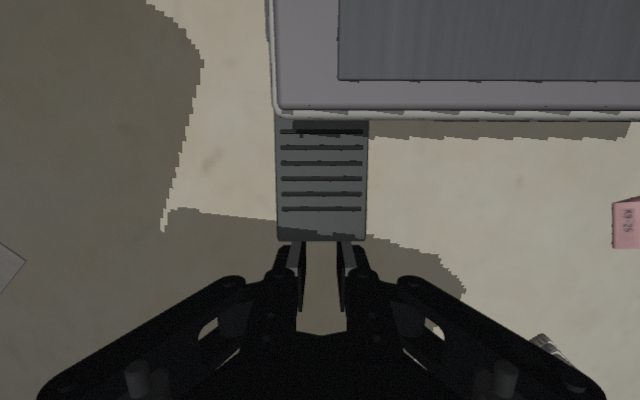

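The force rose to about 5 N, inside the 3–6 N wedging range, and it holds at rest, so the wedge has taken up. The tip is about 9 mm past the foot's centre. I'll back off straight and look before the press test.

Request:
send_rows(
  plan=[
    [[0,0.003,0],[0,0,0],-0.6],
    [[0,0.01,0],[0,0,0],-0.6],
    [[0,0.018,-0.005],[0,0,0],-0.6],
    [[0,0.02,-0.03],[0,0,0],-0.8],
    [[0,0.02,-0.065],[0,0,0],-1],
  ],
)

```text
clock: 10.47
eef_pos: [526.5, -169.1, 89.2]
tcp_rot: [-3.14, 0.004, 0.115]
contact_force: [0.7, -1.1, -0.0]
opening: 0.006
```

Request:
send_rows(
  plan=[
    [[0,0,-0.02],[0,0,0],-1],
    [[0,0,-0.04],[0,0,0],-1],
    [[0,0,-0.05],[0,0,0],-1],
    [[0,0,-0.05],[0,0,0],-1],
    [[0,0,-0.05],[0,0,0],-1],
  ],
)

```text
clock: 10.88
eef_pos: [526.7, -169.5, 139.2]
tcp_rot: [-3.14, 0.004, 0.115]
contact_force: [0.1, 0.9, -0.2]
opening: -0.003
```

Run:
```python
from h import *
st()
p=viewer.camera_params("wrist")
im=viewer.grab_frame("wrist");cv2.imwrite("pics/w11.png",im[:,:,::-1])
np.savez("w11.npz",im=im,K=p['intrinsics'],o=p['xyz'],r=p['orientation'])
```

```text
t 10.88 pos [ 526.73 -169.45  139.22] rpy [-3.14    0.0037  0.1146] F [ 0.09  0.91 -0.24] M [-0.059 -0.027 -0.017] op -0.003
```

View pics/w11.png

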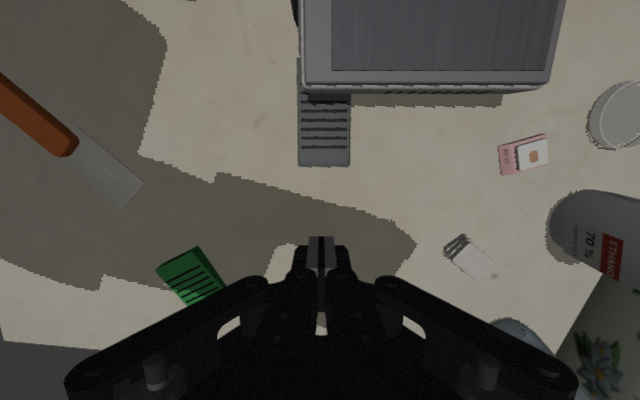

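Run:
```python
from h import *
d=np.load("w11.npz");im=d['im'];cv2.imwrite("pics/w11a.png",cv2.resize(im[0:180,280:400,::-1],None,fx=3.3,fy=3.3,interpolation=cv2.INTER_CUBIC))
p=dict(intrinsics=d['K'],xyz=d['o'],orientation=d['r'])
a=.115;ex=np.array([np.cos(a),np.sin(a)]);ey=np.array([-np.sin(a),np.cos(a)])
for n,uv,z in(("rimcorner",(304,82),60),("platecorner",(331,70),60),("rimright",(548,80),60),("heelL",(299,166),14),("heelR",(350,166),14)):
    X=ray(0,[uv],z,p)[0,:2]; print(n,X.round(1),'ex',(X@ex).round(1),'ey',(X@ey).round(1))
```

```text
rimcorner [504.4 -76.4] ex 492.4 ey -133.8
platecorner [521.3 -67.1] ex 510.1 ey -126.5
rimright [663.7 -56.7] ex 652.8 ey -132.5
heelL [ 503.5 -140.1] ex 484.0 ey -197.0
heelR [ 548.1 -134.9] ex 529.0 ey -196.9
```

View pics/w11a.png

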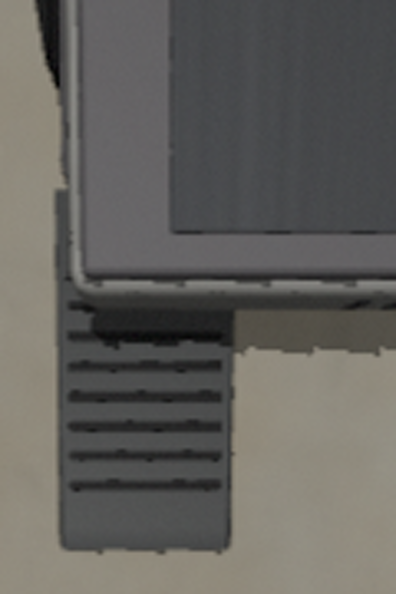

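The shim heel is at ey -197, so the tip is about 9.5 mm past the foot centre, and the whole width covers the foot. Nothing else has moved. Now the press test at the corner.

Run:
```python
from h import *
go([516.5,-59,95],yaw=.115)
```

```text
shift [ 0.0032 -0.1105  0.0436] len 0.119 rows 2.8496436699902925 rot [-0.0022  0.0052 -0.0004] rows 0.045243670409710605
```

Request:
send_rows(
  plan=[
    [[0.001,-0.038,0],[0,0,0],-1],
    [[0.002,-0.075,0],[-0.002,0.005,0],-1],
    [[0.003,-0.11,0.01],[-0.002,0.005,0],-1],
    [[0.003,-0.1105,0.035],[-0.002,0.005,0],-1],
    [[0.003,-0.1105,0.0435],[-0.002,0.005,0],-1],
  ],
)

```text
clock: 11.35
eef_pos: [514.0, -57.1, 91.9]
tcp_rot: [-3.14, 0.005, 0.117]
contact_force: [-0.9, -0.6, -1.7]
opening: -0.0
```

Run:
```python
from h import *
avg(4,"wrist")
im=viewer.grab_frame("wrist");cv2.imwrite("pics/w12.png",im[:,:,::-1])
```

```text
t 11.55 pos [514.83 -59.02  93.1 ] ey -117.7 F [-0.16  0.2  -0.14] sd [0.67 0.13 0.85] Fey 0.22
```

View pics/w12.png

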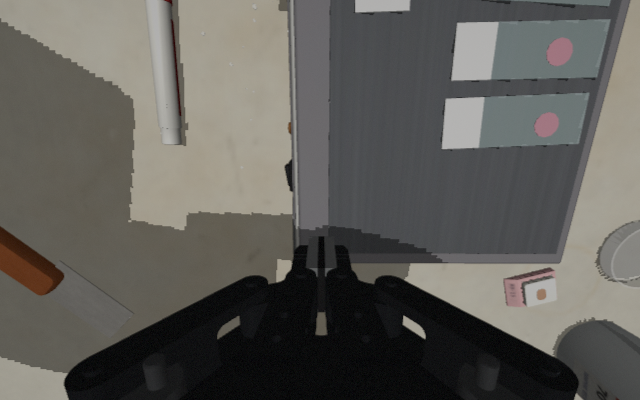

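The fingertips are over the near right corner of the warmer's top (rim at about column 305, row 255). I'll press down in small steps.

Request:
send_rows(
  plan=[
    [[0.001,0,0.002],[0,0,0],-1],
    [[0.001,0,0.004],[0,0,0],-1],
    [[0.001,0,0.006],[0,0,0],-1],
    [[0.001,0,0.0075],[0,0,0],-1],
    [[0.001,0,0.0085],[0,0,0],-1],
  ],
)

```text
clock: 12.02
eef_pos: [517.5, -59.9, 86.7]
tcp_rot: [-3.141, 0.0, 0.113]
contact_force: [-1.4, -1.3, 0.9]
opening: -0.003
```

Run:
```python
from h import *
avg(4)
```

```text
t 12.22 pos [517.52 -59.82  86.7 ] ey -118.8 F [-0.92  0.21  0.38] sd [0.2  0.67 0.3 ] Fey 0.31
```

Request:
send_rows(
  plan=[
    [[0,0,0.0003],[0,0,0],-1],
    [[0,0,0.0006],[0,0,0],-1],
    [[0,0,0.001],[0,0,0],-1],
    [[0,0,0.0013],[0,0,0],-1],
    [[0,0,0.0015],[0,0,0],-1],
  ],
)

```text
clock: 12.63
eef_pos: [517.6, -59.8, 85.3]
tcp_rot: [-3.141, 0.0, 0.114]
contact_force: [-0.2, 0.6, -0.2]
opening: 0.0
```

Run:
```python
from h import *
avg(4)
```

```text
t 12.83 pos [517.56 -59.76  85.26] ey -118.75 F [ 0.13 -0.42 -0.34] sd [0.36 0.82 0.46] Fey -0.43
```

Request:
send_rows(
  plan=[
    [[0,0,0.0004],[0,0,0],-1],
    [[0,0,0.0008],[0,0,0],-1],
    [[0,0,0.0012],[0,0,0],-1],
    [[0,0,0.0016],[0,0,0],-1],
    [[0,0,0.002],[0,0,0],-1],
  ],
)

```text
clock: 13.25
eef_pos: [517.6, -59.7, 83.2]
tcp_rot: [-3.141, 0.0, 0.113]
contact_force: [-0.3, -0.1, 0.3]
opening: -0.002
```

Run:
```python
from h import *
avg(4)
```

```text
t 13.45 pos [517.54 -59.76  83.22] ey -118.75 F [-0.07  0.06 -0.09] sd [0.11 0.35 0.12] Fey 0.07
```

Request:
send_rows(
  plan=[
    [[0,0,0.0003],[0,0,0],-1],
    [[0,0,0.0006],[0,0,0],-1],
    [[0,0,0.0009],[0,0,0],-1],
    [[0,0,0.001],[0,0,0],-1],
    [[0,0,0.001],[0,0,0],-1],
  ],
)

```text
clock: 13.87
eef_pos: [517.5, -59.7, 82.2]
tcp_rot: [-3.141, 0.0, 0.114]
contact_force: [0.6, 0.2, 0.0]
opening: 0.001
```

Run:
```python
from h import *
avg(4)
```

```text
t 14.07 pos [517.56 -59.76  82.27] ey -118.76 F [-0.07  0.2   0.09] sd [0.46 0.44 0.42] Fey 0.21
```

Request:
send_rows(
  plan=[
    [[0,0,0.0002],[0,0,0],-1],
    [[0,0,0.0004],[0,0,0],-1],
    [[0,0,0.0005],[0,0,0],-1],
    [[0,0,0.0005],[0,0,0],-1],
    [[0,0,0.0005],[0,0,0],-1],
  ],
)

```text
clock: 14.48
eef_pos: [517.5, -59.8, 81.8]
tcp_rot: [-3.141, 0.0, 0.113]
contact_force: [-0.4, 0.5, 0.4]
opening: 0.004
```

Run:
```python
from h import *
avg(4)
```

```text
t 14.68 pos [517.58 -59.76  81.79] ey -118.76 F [0.46 0.37 0.2 ] sd [0.19 0.38 0.48] Fey 0.32
```

Request:
send_rows(
  plan=[
    [[0,0,0.0002],[0,0,0],-1],
    [[0,0,0.0003],[0,0,0],-1],
    [[0,0,0.0004],[0,0,0],-1],
    [[0,0,0.0005],[0,0,0],-1],
    [[0,0,0.0005],[0,0,0],-1],
  ],
)

```text
clock: 15.1
eef_pos: [517.6, -59.8, 81.3]
tcp_rot: [-3.141, 0.0, 0.113]
contact_force: [-0.3, -0.0, 0.2]
opening: -0.001
```

Run:
```python
from h import *
avg(4)
```

```text
t 15.3 pos [517.59 -59.78  81.29] ey -118.77 F [ 0.33  0.3  -0.42] sd [0.61 0.37 0.39] Fey 0.26
```

Request:
send_rows(
  plan=[
    [[0,0,0.0002],[0,0,0],-1],
    [[0,0,0.0003],[0,0,0],-1],
    [[0,0,0.0004],[0,0,0],-1],
    [[0,0,0.0004],[0,0,0],-1],
    [[0,0,0.0004],[0,0,0],-1],
  ],
)

```text
clock: 15.72
eef_pos: [517.6, -59.8, 80.9]
tcp_rot: [-3.141, 0.0, 0.113]
contact_force: [0.2, -0.9, 0.0]
opening: 0.001
```

Run:
```python
from h import *
avg(4)
```

```text
t 15.92 pos [517.57 -59.76  80.88] ey -118.75 F [0.23 0.14 0.21] sd [0.31 0.31 0.14] Fey 0.12
```

Request:
send_rows(
  plan=[
    [[0,0,0.0002],[0,0,0],-1],
    [[0,0,0.0004],[0,0,0],-1],
    [[0,0,0.0006],[0,0,0],-1],
    [[0,0,0.0006],[0,0,0],-1],
    [[0,0,0.0006],[0,0,0],-1],
  ],
)

```text
clock: 16.33
eef_pos: [517.6, -59.8, 80.6]
tcp_rot: [-3.141, 0.0, 0.114]
contact_force: [-1.8, 0.6, 5.9]
opening: 0.001
```

Run:
```python
from h import *
avg(4)
```

```text
t 16.53 pos [517.63 -59.81  80.63] ey -118.81 F [-1.34 -0.01  5.6 ] sd [0.4  0.56 0.32] Fey 0.15
```

Request:
send_rows(
  plan=[
    [[0,0,0.0002],[0,0,0],-1],
    [[0,0,0.0004],[0,0,0],-1],
    [[0,0,0.0006],[0,0,0],-1],
    [[0,0,0.0006],[0,0,0],-1],
    [[0,0,0.0006],[0,0,0],-1],
  ],
)

```text
clock: 16.95
eef_pos: [517.7, -59.8, 80.5]
tcp_rot: [-3.142, 0.0, 0.114]
contact_force: [-3.6, 0.5, 9.4]
opening: 0.001
```

Run:
```python
from h import *
im=avg(4,"wrist");cv2.imwrite("pics/w13.png",im[:,:,::-1])
```

```text
t 17.15 pos [517.65 -59.82  80.54] ey -118.83 F [-2.75  0.03  9.55] sd [0.66 0.29 0.26] Fey 0.35
```

View pics/w13.png

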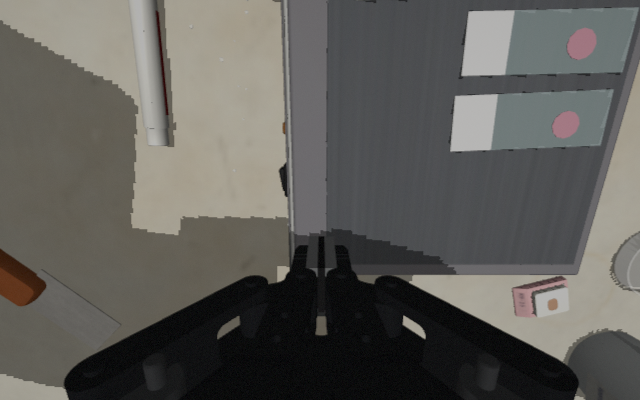

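At 9.5 N the corner gave only about 0.1 mm between 5.6 and 9.5 N, so it is firm with no rock. Letting go and retreating straight up.

Request:
send_rows(
  plan=[
    [[0,0,-0.003],[0,0,0],-1],
    [[0,0,-0.015],[0,0,0],-1],
    [[0,0,-0.04],[0,0,0],-1],
    [[0,0,-0.075],[0,0,0],-1],
    [[0,0.02,-0.11],[0,0,0],-1],
  ],
)

```text
clock: 17.57
eef_pos: [518.7, -77.8, 190.9]
tcp_rot: [-3.14, 0.003, 0.115]
contact_force: [1.3, -0.6, 0.6]
opening: 0.002
```

Request:
send_rows(
  plan=[
    [[0,0.03,-0.01],[0,0,0],-1],
    [[0,0.06,-0.01],[0,0,0],-1],
    [[0,0.09,-0.01],[0,0,0],-1],
    [[0,0.1,-0.01],[0,0,0],-1],
    [[0,0.1,-0.01],[0,0,0],-1],
  ],
)

```text
clock: 17.98
eef_pos: [530.4, -179.2, 200.8]
tcp_rot: [-3.14, 0.002, 0.112]
contact_force: [0.1, 0.0, -1.3]
opening: 0.002
```

Run:
```python
from h import *
st()
p=viewer.camera_params("wrist")
im=viewer.grab_frame("wrist");cv2.imwrite("pics/w14.png",im[:,:,::-1])
np.savez("w14.npz",im=im,K=p['intrinsics'],o=p['xyz'],r=p['orientation'])
im=viewer.grab_frame("top");cv2.imwrite("pics/t14.png",im[:,:,::-1])
```

```text
t 17.98 pos [ 530.36 -179.23  200.76] rpy [-3.1404e+00  2.4000e-03  1.1240e-01] F [ 0.12  0.02 -1.34] M [0.008 0.017 0.007] op 0.002
```

View pics/w14.png

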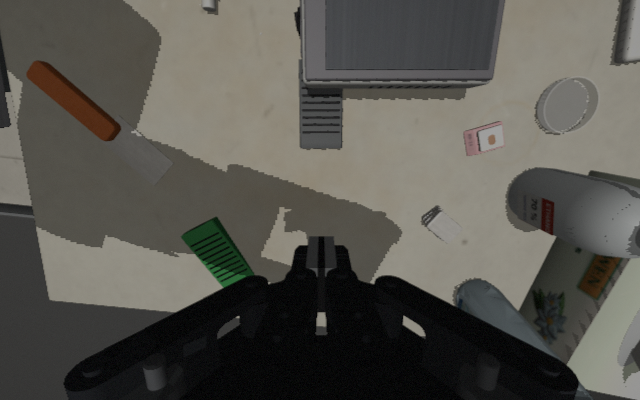

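View pics/t14.png

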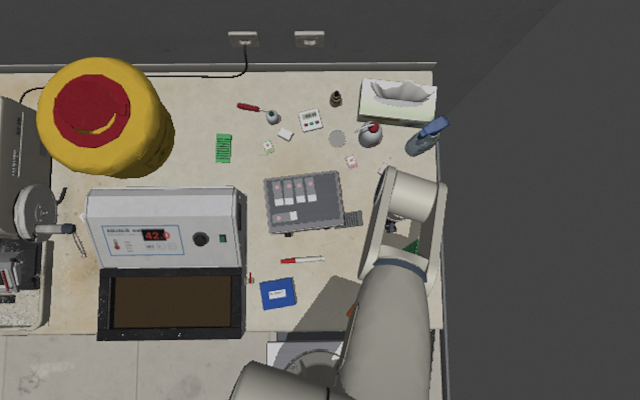

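The warmer stands where it was and the shim is under its near right corner (heel at wrist row 148). The marker, moulds, cassette and green wedges are untouched. One numeric check, then hand in.

Run:
```python
from h import *
d=np.load("w14.npz");p=dict(intrinsics=d['K'],xyz=d['o'],orientation=d['r'])
a=.115;ex=np.array([np.cos(a),np.sin(a)]);ey=np.array([-np.sin(a),np.cos(a)])
for uv in((300,148),(341,148)):
    X=ray(0,[uv],14,p)[0,:2];print('heel',(X@ex).round(1),(X@ey).round(1))
a=cv2.imread("pics/top0.png")[160:245,255:345].astype(int);b=cv2.imread("pics/t14.png")[160:245,255:345].astype(int)
print('warmer image shift px',cv2.phaseCorrelate(a.mean(2).astype(np.float32),b.mean(2).astype(np.float32)))
job.sign_off()
```

```text
heel 483.3 -197.4
heel 527.7 -197.4
warmer image shift px ((0.052081823752281764, 0.012106991804110123), 0.9762232049306234)
the job is handed in; nothing more can be done
```

The shim is snug under the worn near right foot. The warmer held firm under a 9.5 N press at that corner, and I handed the job in at about 18 s.

- **Lining up:** the shim lay about 11° off the warmer's axis. I closed the jaws lightly on its sides, turned it and slid it flat into line without lifting it.
- **Pushing:** two fingertips on the heel pushed it in along the warmer's +y until the force rose from about 0 to 5 N. I stopped there; the thin edge is about 9.5 mm past the middle of the foot.
- **Press test:** the corner sank only about 0.1 mm between 5.6 and 9.5 N. I then let go and moved clear.

**Last checks:**
- The shim heel was within 0.5 mm of where it stood before the press, which is within measuring error.
- The warmer moved less than 0.1 pixel in the top view, about 0.2 mm.
- The other items, including the green look-alikes, looked untouched.

**Not checked:** I did not measure level directly. That the warmer is not jacked up rests on the 5 N force and on the short push after first contact. That push was at most 6 mm, so under 0.9 mm of lift.

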